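Set the slotted mode switch under its sliding guard

TASK

Slide the orange guard on the sloping console fully to the left, take the red flat-blade screwdriver from the rack by its handle and use its blade to turn the slotted brass switch about a quarter turn clockwise, until its red dot points to the green mark on the right. Then put the screwdriver back down in the hole of the rack it came from, and slide the guard fully shut again. Leave the yellow driver, the marker and the bottle where they are.

Things in the scene. Friction and masses are not known exactly. Their poses are not given: they have to be found in the camera images.
- console: Grey wedge-shaped console, fixed, 150 deep (x) x 210 wide x 122 mm high at the back, 35 mm in front. Origin: centre of its underside. Its panel slopes 30 degrees, rising along the console's +x, and looks back along -x and up; the panel's middle is 78 mm above the bench.
- switch_slot (a point): Centre of the mouth of the brass switch's slot, on its axis, 10 mm above the panel. Fixed frame (does not turn with the switch): x up the slope, y level to the left as seen facing the panel, z out along the panel's normal. The slot is 18 mm long, 4.5 wide (chamfered to 8 at the mouth), 7 deep; rotor 36 mm across, red dot at one end of the slot, in a 56 mm square bezel 6 mm high.
- switch (a joint): Turn of the slotted brass switch, rad, clockwise positive seen facing the panel (about -z of switch_slot). At 0 slot and red dot point up the slope (+x) to a white mark; at 1.571 they point right (-y) to the green mark. Friction 0.06 N m, stays where left; hard stops at -0.12 and 1.63. Starts between -0.05 and 0.2.
- guard (a joint): Slide of the orange guard along the panel to the left (+y of switch_slot), m: 0 shut, 0.085 fully open, stops at both. Friction about 1.5 N, stays where left. Clear plate in an orange frame, 92 mm up the slope x 72 wide, top 17 mm above the panel, between two black rails 22 mm high. It clears the switch after some 60 mm.
- guard_tab (a point): Point on the centre line of the guard's upright orange tab, 41 mm above the panel; frame parallel to switch_slot's. The tab is 30 mm (x, up the slope) x 12 mm (y) and stands along z from 17 to 53 mm above the panel, so it ends 12 mm beyond this point. Straight over the switch when the guard is shut.
- tool_rack: Tool rack, fixed, 180 x 76 mm, 95 mm high: blue top plate 15 mm thick (180 x 64 mm) on a base, with two through holes of 20 mm diameter on its x axis, at x = -47.5 and +47.5 mm. Origin at the centre of its underside, x along it, z up. The red screwdriver hangs in one hole, the yellow driver in the other.
- screwdriver_handle (a point): Centre of the red screwdriver's handle, on its axis, 120 mm from the blade's tip; z points along the axis away from the blade (up in the rack), x along the blade's width. Handle 24 x 24 mm square, faces along x and y, from 35 mm below to 31 mm above this point, then a 20 mm round cap to 37 mm above. The collar's underside, 40 mm below, rests on the rack's top.
- screwdriver_tip (a point): Middle of the end of the screwdriver's blade; frame parallel to screwdriver_handle. Blade 12 mm wide (x), 2.5 mm thick (y), 14 mm long, on an 8 mm shaft; 80 mm from tip to collar underside.
- screwdriver: The whole red flat screwdriver, loose, 157 mm long, 0.11 kg; origin on its axis at the underside of its 34 mm round collar (5 mm thick), 40 mm below screwdriver_handle; axes parallel to that point's.
- nut_driver: Yellow-handled socket driver of the same size, hanging in the other hole of the rack; origin on its axis at the underside of its collar, on the rack's top. Leave it alone.
- marker: Red marker lying on the bench, 14 x 134 x 14 mm, loose; origin under its centre, y along it. Leave it alone.
- solvent_bottle: White dispenser bottle with a blue top, 58 mm across, 118 mm high, loose; origin under its centre. Leave it alone.
Mind the look-alikes: they are no part of the job. Leave any turquoise look-alike of the screwdriver alone.

How it is judged:
By the outcome, as a careful person would: the job done as asked, in the order asked, and still so for the second after the job is handed in, with the robot touching nothing.
It also fails if it takes over 70 s, if anything falls off the work surface, if the arm or the gripper's body presses on something with over 40 N, if the wrist force passes 120 N, or if a joint passes its speed limit or range.

ROBOT

A 6-joint arm with a two-finger parallel gripper is mounted at the origin on a cart in front of the work surface, level with it; the furniture and walls round the work are solid. World frame = base frame: x ahead of the robot, y to its left, z up, the work surface at z = 0. Lengths are in m, angles in rad, forces in N, time in s.
With the tool pointing down it reaches from about 0.325 to 0.85 m from the base axis. Payload 4.4 kg.
Tool frame: the origin (TCP) lies midway between the tips of the shut fingers; the grasp point (between the pads) lies 19 mm behind it; z points along the fingers, y is the line along which they close (so a half turn about z gives the same grasp; the last joint's range is limited). The gripper opens to 94 mm and grips with 3 to 60 N. Pads are 16 mm wide; open, the fingers measure 119 mm over their backs; the gripper's body (75 mm by 177 mm) begins 78 mm behind the grasp point.
Start: joints at [1.054, 0.207, 1.542, -0, 1.393, -0.15], TCP at [0.206, 0.537, 0.183] pointing down, gripper open.
Joint ranges: [-2.73, 2.73], [-0.86, 2.22], [0.23, 2.46], [-1.11, 4.25], [0.08, 2.63], [-2.82, 2.82]. Speed limits (rad/s): [2.79, 2.79, 3.14, 3.14, 3.14, 3.14].

INTERFACE

Orientations are given as a unit quaternion [x, y, z, w].
In Python, from workcell import read_state, get_image, camera_model, hand_in gives the robot as it stands.
- The arm moves only by the shell command python3 -m creep 'ROWS' [OPENING] [FORCE]. ROWS is JSON, a list of rows, each a list of 4 numbers: the shift along the world's x, y, z in mm, then the turn about the world's z in degrees. A call has 1 to 12 rows; each row shifts and turns the commanded pose from where the row before left it; what a row does not reach is not made up. A row lasts 1/12 s, in which the tool goes at most 41.7 mm and 7.16 degrees, less where a joint would pass 70% of its speed; a pose out of reach is approached as far as the arm can. A call with a gripper value outside its range is refused whole. OPENING is the opening, from 0 (shut) to 1 (fully open), set as the call begins (- or left out, the last holds). The fingers move at their own pace and stop on an object; FORCE is the grip in N (left out, the last holds). Time passes only in rows, so rows that do not move let the fingers close. It gives the time, the measured TCP pose, the force, the opening and the grip force at its end, in the units of the state.
- read_state(): the state, without advancing time (a new reading comes with each control period).
- get_image(name): name is "side" or "top"; returns the picture (400x640x3 uint8, red, green, blue); there is no depth.
- camera_model(name): a dict with "fx", "fy", "cx", "cy" (pixels), "dist" ([k1, k2, p1, p2, k3] as OpenCV has them; the pictures are not rectified), "view" (4x4, takes a point from world to camera coordinates). Camera axes: x right, y down, z forward; pixel columns grow to the right and rows downward; lengths in m; the calibration is good to about 2 mm. A picture is of the moment at which its call begins. camera_model takes no time and is no camera call.
- hand_in(): hands the job in; it is judged then, once.
The state is a dict: "time": time; "joint_positions": joint angles; "joint_vel": joint speeds; "joint_efforts": joint torques, N m; "ee_pos": TCP position; "tool_rot": TCP orientation; "contact_force": force on the tool from outside, world axes, zero at the start; "wrist_torque": the same for the moment, N m; "width": finger opening in m; "grip_force": force on a finger pad.
Only numpy, scipy, OpenCV 4.12 (cv2) and the standard library are available. Lean on these libraries where they do the work, as an engineer would, in place of code of your own. Each camera call takes 0.05 s, during which the arm holds its last target. There are 200 camera calls.

## Working session

There is one attempt and no reset: what is moved stays moved. The work goes in short steps, Python scripts to look and compute and a shell command to move; the robot and the scene stay as the last step left them, time stands still between calls to the robot, and variables do not carry over. Pictures are saved under pics/ and viewed, at most 10 in all, crops included, and the job is handed in when it is done.

```bash
mkdir -p pics; python3 - <<'E'
from workcell import *
import cv2,numpy as np
np.set_printoptions(precision=4,suppress=True)
for n in("side","top"):
    im=get_image(n); cv2.imwrite(f"pics/{n}0.png",im[:,:,::-1]); m=camera_model(n); print(n,{k:np.round(v,4).tolist() for k,v in m.items()})
    V=np.array(m["view"]);print("cam",-V[:3,:3].T@V[:3,3])
print(read_state())
E
```

```text
side {'fx': 494.8854, 'fy': 494.8854, 'cx': 324.2846, 'cy': 193.5173, 'dist': [-0.0435, 0.0, 0.0, 0.0, 0.0], 'view': [[0.0011, 1.0, -0.0002, -0.1783], [0.8851, -0.0011, -0.4653, -0.3933], [-0.4653, 0.0003, -0.8851, 1.1922], [0.0, 0.0, 0.0, 1.0]]}
cam [0.9031 0.1775 0.8723]
top {'fx': 379.2813, 'fy': 379.2813, 'cx': 317.6882, 'cy': 197.2576, 'dist': [-0.0598, 0.0, 0.0, 0.0, 0.0], 'view': [[-0.0239, -0.9997, -0.0013, 0.179], [-0.9974, 0.0239, -0.0681, 0.5359], [0.0681, -0.0003, -0.9977, 0.9036], [0.0, 0.0, 0.0, 1.0]]}
cam [0.4772 0.1665 0.9382]
{'time': 0.1, 'joint_positions': array([ 1.0546,  0.2074,  1.5428,  0.    ,  1.3935, -0.1505]), 'joint_vel': array([-0.0015, -0.0025, -0.0045, -0.0012, -0.0007, -0.0005]), 'joint_efforts': array([  0.0006, -37.1862, -28.2292,   0.07  ,   0.0311,  -0.0001]), 'ee_pos': array([0.2053, 0.5363, 0.1818]), 'tool_rot': array([ 0.1819,  0.9833, -0.001 , -0.0003]), 'contact_force': array([-0.1464, -0.0851,  0.1354]), 'wrist_torque': array([ 0.0235,  0.0188, -0.01  ]), 'grip_force': 0.0, 'width': 0.09398808902144691}
```

View pics/side0.png

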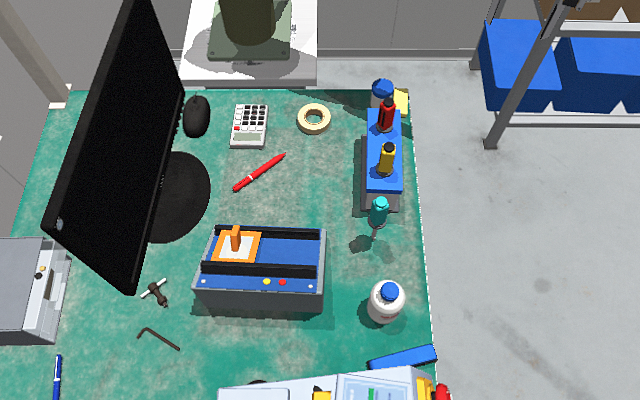

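View pics/top0.png

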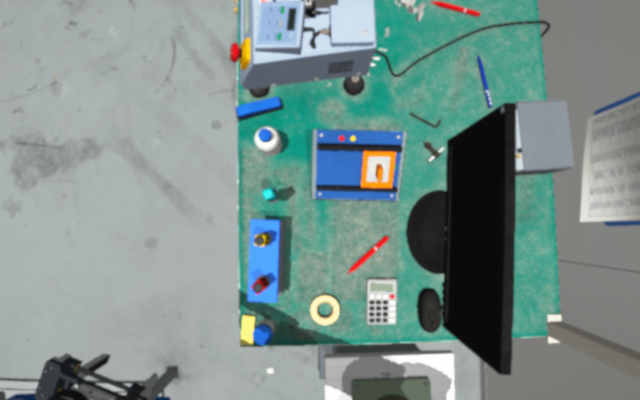

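The side camera looks back towards the robot (image right = +y, down = +x).

Candidates in the side view:
- Red handle (386,115), in the rack: this fits the description.
- Yellow driver (387,158).
- Turquoise look-alike (379,210).
- Red marker (260,172).
- Red knob at the lower right (441,393).

The guard tab is at (235,238). Next I'll check a close crop and triangulate.

```bash
cat > h.py <<'E'
from workcell import *
import cv2,numpy as np
np.set_printoptions(precision=4,suppress=True)
def ray(n,uv):
    m=camera_model(n);K=np.array([[m["fx"],0,m["cx"]],[0,m["fy"],m["cy"]],[0,0,1]]);V=np.array(m["view"])
    p=cv2.undistortPoints(np.array([[uv]],float),K,np.array(m["dist"]))[0,0]
    d=V[:3,:3].T@np.r_[p,1];return -V[:3,:3].T@V[:3,3],d/np.linalg.norm(d)
def onz(n,uv,z):
    c,d=ray(n,uv);return c+d*(z-c[2])/d[2]
def tri(a,b):
    (c1,d1),(c2,d2)=ray("side",a),ray("top",b)
    t=np.linalg.lstsq(np.c_[d1,-d2],c2-c1,rcond=None)[0];p,q=c1+d1*t[0],c2+d2*t[1];return (p+q)/2,np.linalg.norm(p-q)
def proj(n,P):
    m=camera_model(n);K=np.array([[m["fx"],0,m["cx"]],[0,m["fy"],m["cy"]],[0,0,1]]);V=np.array(m["view"])
    return cv2.projectPoints(np.array(P,float).reshape(-1,1,3),cv2.Rodrigues(V[:3,:3])[0],V[:3,3],K,np.array(m["dist"]))[0][:,0]
def crop(n,im,x0,y0,x1,y1,s): return cv2.resize(im[y0:y1,x0:x1,::-1],None,fx=s,fy=s,interpolation=cv2.INTER_CUBIC)
def blobs(im,lo,hi,roi,amin=15):
    x0,y0,x1,y1=roi;h=cv2.cvtColor(im,cv2.COLOR_RGB2HSV)[y0:y1,x0:x1];m=cv2.inRange(h,np.array(lo),np.array(hi))
    n,_,st,ce=cv2.connectedComponentsWithStats(m)
    return m,[(st[i,:4]+[x0,y0,0,0],st[i,4],ce[i]+[x0,y0]) for i in range(1,n) if st[i,4]>=amin]
E
python3 - <<'E'
from h import *
S=get_image("side");T=get_image("top")
a=crop("s",S,340,75,440,215,4);b=crop("t",T,235,205,295,305,5.6);
o=np.zeros((560,740,3),np.uint8);o[:560,:400]=a;o[:560,400:736]=b;cv2.imwrite("pics/rack.png",o)
a=crop("s",S,185,215,335,320,3.5);b=crop("t",T,305,120,415,210,4)
o=np.zeros((600,800,3),np.uint8);o[:a.shape[0],:a.shape[1]]=a[:,:800]; 
p=np.zeros((735,800,3),np.uint8);p[:a.shape[0],:a.shape[1]]=a;p[a.shape[0]:a.shape[0]+360,:440]=b
cv2.imwrite("pics/console.png",cv2.resize(p,None,fx=.8,fy=.8))
for n,I,r in(("side",S,(340,60,440,220)),("top",T,(230,200,300,310))):
    for nm,lo,hi in(("red",(0,120,70),(8,255,255)),("red2",(170,120,70),(180,255,255)),("yel",(18,120,90),(32,255,255)),("blue",(100,130,60),(120,255,255))):
        print(n,nm,[(x[0].tolist(),int(x[1]),x[2].round(1).tolist()) for x in blobs(I,lo,hi,r)[1]])
E
```

```text
side red [([377, 101, 19, 29], 254, [386.6, 115.2])]
side red2 []
side yel [([393, 88, 15, 12], 50, [400.4, 91.7]), ([401, 113, 5, 4], 17, [402.8, 114.8]), ([378, 143, 17, 30], 289, [386.0, 160.1])]
side blue [([372, 79, 22, 20], 339, [382.3, 88.2]), ([366, 107, 37, 87], 2116, [382.9, 155.0])]
top red [([257, 279, 9, 9], 44, [261.3, 282.7])]
top red2 []
top yel [([260, 234, 8, 12], 55, [263.8, 238.9])]
top blue [([246, 218, 35, 85], 2128, [264.1, 260.2])]
```

View pics/rack.png

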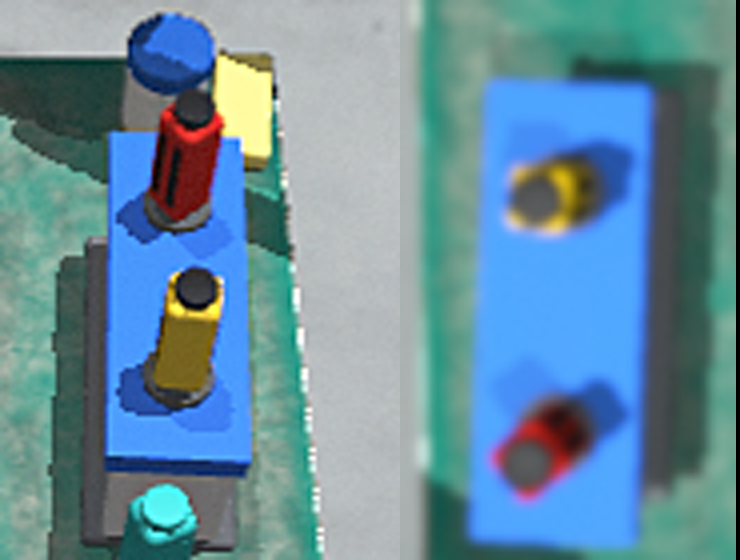

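View pics/console.png

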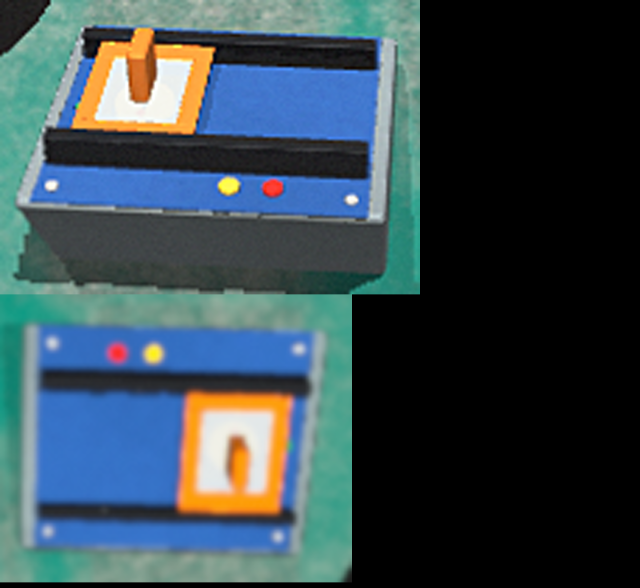

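The crops show the red square-handled driver with a dark cap in the rack's robot-side hole. The handle is turned about 30–40°, and the yellow driver is in the other hole. The guard is shut at the right, with its tab leaning towards the robot.

```bash
python3 - <<'E'
from h import *
sc=lambda x,y:(185+x/2.8,215+y/2.8); tc=lambda x,y:(305+x/3.2,120+(y-294)/3.2)
A=tri(sc(51,186),tc(298,349));B=tri(sc(351,199),tc(52,343));print("farscrews R,L",A,B)
print("yellow,red btn",tri(sc(229,186),tc(153,353)),tri(sc(273,188),tc(118,353)))
for p in((48,531),(278,537)):print("near screw z~.045",onz("top",tc(*p),.047))
print("far on z",onz("side",sc(51,186),.113),onz("side",sc(351,199),.113))
print("tab top tri",tri(sc(143,33),tc(240,486)))
rs=lambda x,y:(340+x/4,75+y/4); rt=lambda x,y:(235+(x-400)/5.6,205+y/5.6)
for n,f,P in(("side",rs,[(108,133),(242,138),(250,465),(106,458)]),("top",rt,[(470,543),(638,545),(655,85),(487,80)])):
    Q=np.array([onz(n,f(*p),.095) for p in P]);print(n,Q[:,:2].tolist(),Q.mean(0))
print("cap",onz("side",rs(195,108),.172),onz("top",rt(526,463),.172),tri(rs(195,108),rt(526,463)))
print("collar",onz("side",rs(180,206),.1))
print("ycap",onz("side",rs(198,286),.172),onz("top",rt(541,198),.172))
I=get_image("side");m,b=blobs(I,(5,150,120),(18,255,255),(200,215,300,300),40);print([(x[0].tolist(),x[2].round(1).tolist()) for x in b])
I=get_image("top");m,b=blobs(I,(5,150,120),(18,255,255),(340,140,410,200),40);print([(x[0].tolist(),x[2].round(1).tolist()) for x in b])
E
```

```text
farscrews R,L (array([ 0.6622, -0.0146,  0.1145]), np.float64(1.7990666189270438e-05)) (array([0.6699, 0.1554, 0.1155]), np.float64(0.0005556311405538238))
yellow,red btn (array([0.6617, 0.086 , 0.1136]), np.float64(0.0007385561886283383)) (array([0.6625, 0.1105, 0.1124]), np.float64(0.0015730005615095719))
near screw z~.045 [0.5455 0.1606 0.047 ]
near screw z~.045 [ 0.537 -0.009  0.047]
far on z [ 0.6617 -0.015   0.113 ] [0.6692 0.1556 0.113 ]
tab top tri (array([0.5679, 0.0298, 0.1156]), np.float64(0.001032052625113649))
side [[0.30628886252240883, 0.26147240537573446], [0.3092643900104942, 0.3268365412988635], [0.4900801084784582, 0.31704951720516605], [0.4864738998196281, 0.2530377942069463]] [0.398  0.2896 0.095 ]
top [[0.30749123273087253, 0.3262341783949406], [0.3054705764709622, 0.2600649981187271], [0.48579609355483383, 0.24991844081400227], [0.489309316366197, 0.31672257816445065]] [0.397  0.2882 0.095 ]
cap [0.3516 0.2924 0.172 ] [0.351  0.2911 0.172 ] (array([0.3508, 0.2919, 0.171 ]), np.float64(0.0013109083915545294))
collar [0.3533 0.2934 0.1   ]
ycap [0.4456 0.2877 0.172 ] [0.4454 0.2841 0.172 ]
[([211, 225, 51, 38], [236.4, 244.3])]
[([360, 150, 36, 39], [377.7, 170.2])]
```

```bash
cat >> h.py <<'E'
yaw=-0.045;cx=np.array([np.cos(yaw),np.sin(yaw),0]);cy=np.array([-np.sin(yaw),np.cos(yaw),0])
ux=cx*np.cos(np.pi/6)+np.array([0,0,.5]);nn=np.cross(ux,cy);p0=np.array([.6037,.0731,.078])
def onp(n,uv,h):
    c,d=ray(n,uv);return c+d*(((p0+h*nn-c)@nn)/(d@nn))
E
python3 - <<'E'
from h import *
sc=lambda x,y:(185+x/2.8,215+y/2.8); tc=lambda x,y:(305+x/3.2,120+(y-294)/3.2)
for n,f,P in(("side",sc,[(93,42),(216,48),(193,133),(73,127)]),("top",tc,[(187,393),(293,395),(280,514),(178,511)])):
    Q=np.array([onp(n,f(*p),.017) for p in P]);c=Q.mean(0);print(n,c,"uv",(c-p0)@ux,(c-p0)@cy,[np.linalg.norm(Q[i]-Q[i-1]).round(4) for i in range(4)])
    print("tab",c+.024*nn,"tabtop",c+.036*nn,"slot",c-.007*nn)
E
```

```text
side [0.5924 0.0292 0.0922] uv -0.0009927287021856326 -0.044375563567380504 [np.float64(0.0827), np.float64(0.078), np.float64(0.0822), np.float64(0.0701)]
tab [0.5804 0.0297 0.113 ] tabtop [0.5744 0.03   0.1234] slot [0.5958 0.029  0.0862]
top [0.5928 0.0285 0.0925] uv -0.00045833215985487553 -0.04505226209453464 [np.float64(0.0892), np.float64(0.073), np.float64(0.0902), np.float64(0.0736)]
tab [0.5808 0.029  0.1133] tabtop [0.5748 0.0293 0.1237] slot [0.5963 0.0283 0.0864]
```

```bash
python3 - <<'E'
from h import *
print("monitor bottom",tri((135,293),(447,140)),tri((183,85),(447,345)),"top",tri((42,225),(515,102)))
E
python3 -m creep '[[0,0,30,5],[10,-30,20,5],[25,-35,0,5],[25,-35,0,3.4],[25,-35,0,0],[25,-35,0,0],[25,-35,0,0],[25,-35,0,0],[25,-35,0,0]]'
```

```text
monitor bottom (array([ 0.6656, -0.1425,  0.0598]), np.float64(0.00037664421178245305)) (array([ 0.1731, -0.1394,  0.008 ]), np.float64(0.000655357610938324)) top (array([ 0.6661, -0.159 ,  0.3422]), np.float64(0.002124775057867529))
time: 1.05
ee_pos: [0.3859, 0.2679, 0.2331]
tool_rot: [0.022, 1.0, 0.0, 0.0]
contact_force: [0.8, 0.2, -0.6]
width: 0.0941
grip_force: 0.0
```

```bash
python3 -m creep '[[25,-30,0,0],[25,-30,0,0],[25,-30,0,0],[25,-30,0,0],[25,-30,0,0],[25,-30,0,0],[25,-30,0,0],[15,-22,0,0],[0,0,-30,0],[0,0,-30,0],[0,0,-20,0],[0,0,0,0]]'
```

```text
time: 2.05
ee_pos: [0.571, 0.0376, 0.1471]
tool_rot: [0.023, 1.0, 0.0, -0.005]
contact_force: [-0.4, -0.6, -1.3]
width: 0.094
grip_force: 0.0
```

```bash
python3 - <<'E'
from h import *
print(read_state()["ee_pos"])
S=get_image("side");T=get_image("top")
o=np.zeros((480,800,3),np.uint8);a=crop("s",S,185,150,335,310,3);b=crop("t",T,315,110,415,230,3.5)
o[:480,:450]=a[:480,:450];o[:420,450:800]=b;cv2.imwrite("pics/tab1.png",o)
E
```

```text
[0.571  0.0376 0.1471]
```

View pics/tab1.png

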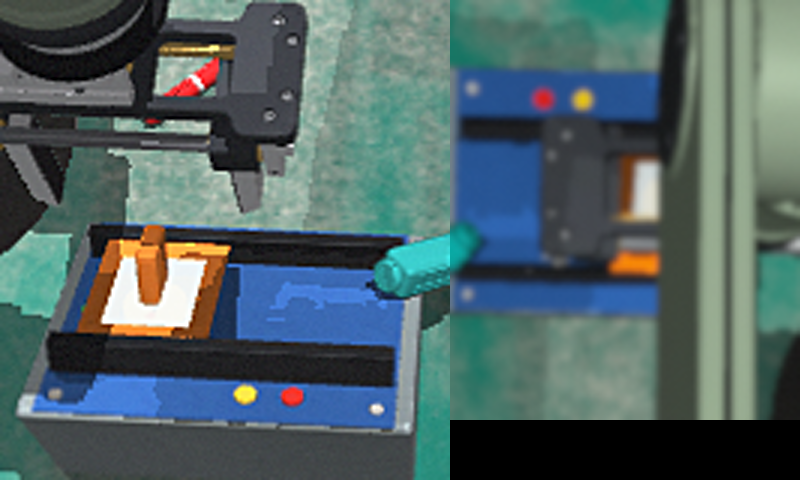

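The gripper is over the tab. The turquoise look-alike now shows at about side (325,240), leaning on the console, but it started at (379,210). I need to find out how that happened before going on.

```bash
python3 - <<'E'
from h import *
for tag in("0",):
    for n in("side","top"):
        I=cv2.imread(f"pics/{n}{tag}.png")[:,:,::-1]
        J=get_image(n)
        for q in(I,J):
            print(n,[(x[0].tolist(),int(x[1]),x[2].round(1).tolist()) for x in blobs(np.ascontiguousarray(q),(84,140,90),(95,255,255),(230,100,420,320),20)[1]])
        cv2.imwrite(f"pics/{n}1.png",J[:,:,::-1])
print("orig",tri((380,205),(268,192)),tri((380,201),(265,194)))
E
```

```text
side [([405, 104, 6, 23], 52, [407.9, 117.7]), ([407, 139, 13, 91], 265, [413.9, 178.8]), ([372, 196, 17, 15], 176, [380.3, 203.2]), ([307, 211, 13, 16], 79, [312.7, 220.2]), ([381, 228, 10, 6], 29, [385.0, 230.4]), ([310, 282, 62, 38], 1408, [341.5, 301.9]), ([396, 312, 24, 8], 101, [407.8, 316.8])]
side [([405, 104, 15, 126], 372, [412.3, 163.4]), ([308, 211, 10, 16], 73, [312.6, 220.1]), ([364, 217, 14, 9], 59, [370.3, 220.7]), ([310, 227, 37, 22], 551, [327.9, 237.5]), ([367, 227, 10, 15], 58, [371.5, 235.5]), ([381, 228, 9, 6], 26, [384.5, 230.4]), ([310, 282, 63, 38], 1462, [342.4, 302.4]), ([396, 312, 24, 8], 101, [408.0, 316.7])]
top [([239, 100, 88, 65], 2705, [287.0, 127.9]), ([348, 100, 48, 17], 593, [371.3, 107.6]), ([262, 187, 14, 20], 169, [268.3, 194.8]), ([317, 200, 9, 21], 104, [321.5, 208.4]), ([272, 203, 10, 14], 69, [276.5, 210.7]), ([240, 218, 2, 14], 21, [240.4, 224.7]), ([241, 262, 3, 31], 62, [241.6, 278.5])]
top [([239, 100, 88, 65], 2682, [287.2, 128.0]), ([348, 100, 31, 17], 382, [364.3, 107.7]), ([296, 174, 28, 23], 324, [309.0, 184.4]), ([275, 194, 5, 9], 30, [277.0, 197.9]), ([317, 200, 9, 23], 102, [321.5, 208.3]), ([272, 211, 10, 6], 30, [277.4, 213.7]), ([240, 218, 2, 16], 23, [240.3, 225.7]), ([241, 261, 4, 53], 115, [241.7, 289.9])]
orig (array([0.5446, 0.2691, 0.1499]), np.float64(0.0010975760214695354)) (array([0.5401, 0.2717, 0.156 ]), np.float64(0.006918424833756691))
```

View pics/side1.png

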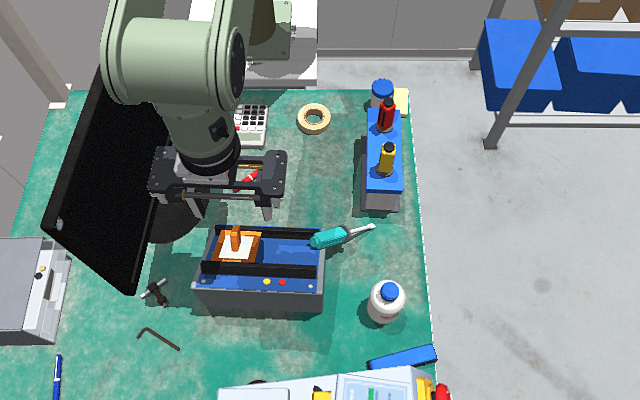

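```bash
python3 - <<'E'
from h import *
S=get_image("side");T=get_image("top")
def f(P): d=P-p0;return "u %.4f v %.4f h %.4f"%(d@ux,d@cy,d@nn)
ms,_=blobs(S,(80,100,60),(95,255,255),(306,224,350,252));mt,_=blobs(T,(80,100,60),(95,255,255),(290,168,330,205))
P,r=tri((311.5,242),(322.5,182.5));print("end",P,r,f(P))
P,r=tri((346,231),(298,193));print("collar end",P,r,f(P))
a=crop("s",S,270,205,390,265,6.5);b=crop("t",T,265,160,345,220,5)
o=np.zeros((600,800,3),np.uint8);o[:295,:780]=cv2.resize(a,(780,390))[80:375];o[300:600,:400]=b[:300];cv2.imwrite("pics/turq.png",o)
E
```

```text
end [0.5716 0.1546 0.0574] 0.0009265600806355421 u -0.0412 v 0.0800 h 0.0000
collar end [0.5488 0.2144 0.0532] 0.004739179990842697 u -0.0654 v 0.1387 h 0.0091
```

View pics/turq.png

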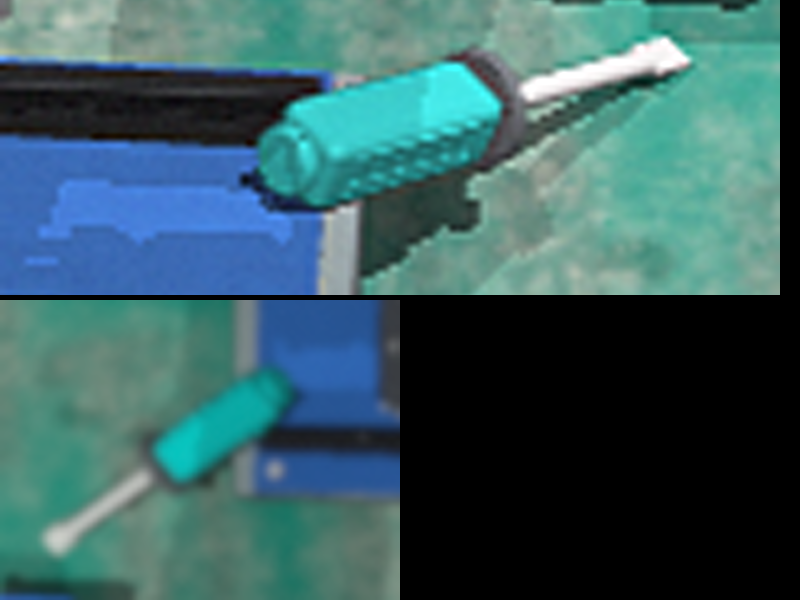

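The turquoise driver seems to have been balanced on its blade and fallen by itself. My path stayed more than 10 cm from it. Its handle end now rests at the very left of the panel, just about where the open guard ends. I'll carry on, sliding the guard gently and watching the force.

```bash
python3 -m creep '[[5,-4,0,0],[4,-4,0,0],[0,0,0,0],[0,0,-20,0],[0,0,-15,0],[0,0,-7,0],[0,0,-6,0],[0,0,0,0],[0,0,0,0]]'
```

```text
time: 3.1
ee_pos: [0.5844, 0.0296, 0.105]
tool_rot: [0.022, 1.0, -0.0, 0.0]
contact_force: [-0.2, 0.5, -0.4]
width: 0.0939
grip_force: 0.0
```

```bash
python3 -m creep '[[-7,0,0,0],[0,0,-6,0],[0,0,0,0],[0,0,0,0],[0,0,0,0],[0,0,0,0],[0,0,0,0],[0,0,0,0],[0,0,0,0]]' 0.0 15
```

```text
time: 3.85
ee_pos: [0.5773, 0.0296, 0.0989]
tool_rot: [0.022, 1.0, -0.0, 0.0]
contact_force: [0.3, -0.3, -0.3]
width: 0.0373
grip_force: 0.0
```

```bash
python3 -m creep '[[0,0,0,0],[0,0,0,0],[0,0,0,0],[0,0,0,0],[0,0,0,0],[0,0,0,0]]'; python3 -m creep '[[0.4,10,0,0],[0.5,12,0,0],[0.5,12,0,0],[0.5,12,0,0],[0.5,12,0,0],[0.4,10,0,0],[0,0,0,0]]'
```

```text
time: 4.35
ee_pos: [0.5772, 0.0296, 0.0988]
tool_rot: [0.022, 1.0, -0.0, -0.0]
contact_force: [0.7, -0.4, 0.6]
width: 0.0113
grip_force: 15.0
time: 4.93
ee_pos: [0.5805, 0.1009, 0.0988]
tool_rot: [0.021, 1.0, 0.001, 0.001]
contact_force: [2.8, 1.2, -1.7]
width: 0.0114
grip_force: 15.0
```

```bash
python3 -m creep '[[0.2,4,0,0],[0.1,3,0,0],[0,0,0,0]]';python3 -m creep '[[0.1,3,0,0],[0.1,2,0,0],[0,0,0,0]]';python3 -m creep '[[0,2,0,0],[0,1.5,0,0],[0,0,0,0]]'
```

```text
time: 5.18
ee_pos: [0.5807, 0.1052, 0.0988]
tool_rot: [0.022, 1.0, 0.0, 0.0]
contact_force: [3.3, 1.3, -1.3]
width: 0.0115
grip_force: 15.0
time: 5.43
ee_pos: [0.5809, 0.1096, 0.0989]
tool_rot: [0.022, 1.0, 0.0, 0.0]
contact_force: [3.3, -0.5, -3.4]
width: 0.0113
grip_force: 15.0
time: 5.68
ee_pos: [0.581, 0.1132, 0.0989]
tool_rot: [0.022, 1.0, 0.0, 0.001]
contact_force: [5.2, -1.6, -3.6]
width: 0.0114
grip_force: 15.0
```

```bash
python3 - <<'E'
from h import *
S=get_image("side");T=get_image("top")
a=crop("s",S,185,205,385,325,4);b=crop("t",T,255,120,415,220,3)
o=np.zeros((600,800,3),np.uint8);o[:300,:480]=b;o[300:600,:500]=cv2.resize(a,(500,300));cv2.imwrite("pics/open.png",o)
E
```

```text
(no output)
```

View pics/open.png

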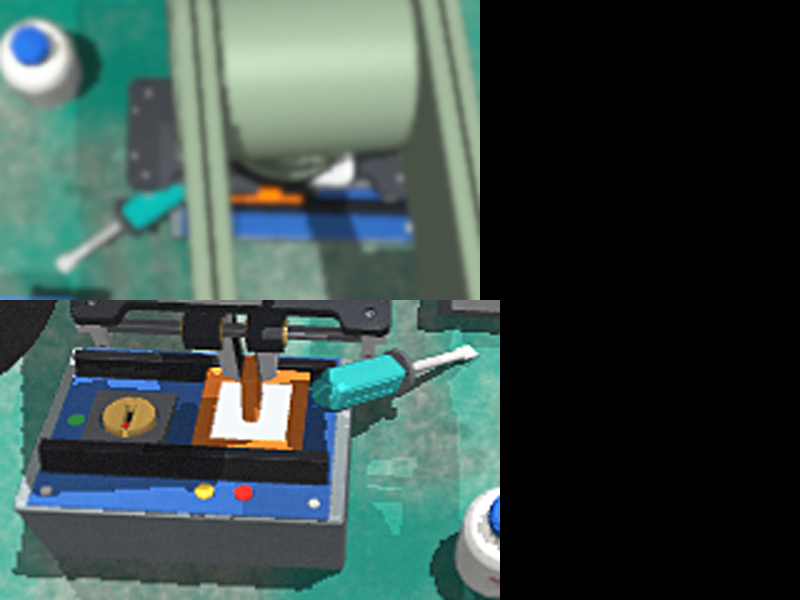

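```bash
python3 -m creep '[[0,1.5,0,0],[0,1.5,0,0],[0,0,0,0]]'; python3 - <<'E'
from h import *
import math
S=get_image("side")
m,b=blobs(S,(14,70,60),(30,255,255),(215,225,255,275),30);print([(x[0].tolist(),int(x[1]),x[2]) for x in b])
c=cv2.findContours(m,0,1)[0];c=max(c,key=cv2.contourArea)+np.array([[215,225]])
Q=np.array([onp("side",p[0].astype(float),.010) for p in c]);uv=np.c_[(Q-p0)@ux,(Q-p0)@cy]*1000
(ce,ra)=cv2.minEnclosingCircle(uv.astype(np.float32));print("rotor uv mm",ce,ra)
P=p0+ux*ce[0]/1000+cy*ce[1]/1000+.01*nn;print("slot mouth",P)
m,b=blobs(S,(0,150,100),(8,255,255),(225,235,255,272),2);print("red",[(x[0].tolist(),x[2],) for x in b])
for x in b:
    d=onp("side",x[2],.010);print(((d-P)@ux*1000,(d-P)@cy*1000),"cw deg",math.degrees(math.atan2(-((d-P)@cy),(d-P)@ux)))
E
```

```text
time: 6.03
ee_pos: [0.5811, 0.1143, 0.0989]
tool_rot: [0.022, 1.0, -0.002, 0.001]
contact_force: [4.9, -5.2, -4.0]
width: 0.0117
grip_force: 15.0
[([226, 244, 22, 16], 271, array([236.3469, 251.3358]))]
rotor uv mm (5.602324485778809, -45.012847900390625) 21.059553146362305
slot mouth [0.6015 0.0281 0.0895]
red [([234, 254, 1, 2], array([234. , 254.5])), ([236, 254, 1, 2], array([236. , 254.5]))]
(np.float64(8.530724525758135), np.float64(-1.1585969719036926)) cw deg 7.734280774909589
(np.float64(8.30490008101811), np.float64(2.1687246625849625)) cw deg -14.635271086127927
```

```bash
python3 -m creep '[[0,0,0,0],[0,0,0,0],[0,0,0,0],[0,0,0,0],[0,0,0,0],[0,0,30,0],[0,0,38,0],[0,0,38,0]]' 0.35; python3 - <<'E'
from h import *
T=get_image("top");S=get_image("side")
for v in(108,112,116,120): print(v,[tuple(int(q) for q in S[v,u]) for u in range(374,400)])
print("cap row",[[int(S[v,u].max()) for u in range(376,402)] for v in (99,101,103,105)])
z=onz("side",(387,112),.14);print(z)
# predicted square outlines for yaw options, columns at mid height
for y in range(0,90,10):
    a=np.radians(y+45+90*np.arange(4));c=np.array([.352,.2925]);
    P=np.c_[c+.01697*np.c_[np.cos(a),np.sin(a)],np.full(4,.14)]
    p=proj("side",P);i=np.argsort(P[:,0]);print(y,"near",p[i[-1]].round(1),"cols",sorted(p[:,0].round(1)))
E
```

```text
time: 6.75
ee_pos: [0.5788, 0.1164, 0.2046]
tool_rot: [0.022, 1.0, 0.0, -0.002]
contact_force: [0.5, -0.4, 1.0]
width: 0.0332
grip_force: 0.0
108 [(73, 138, 255), (83, 141, 255), (92, 140, 249), (93, 146, 254), (96, 134, 250), (83, 73, 139), (51, 16, 8), (101, 29, 27), (121, 29, 28), (138, 33, 28), (203, 41, 37), (252, 59, 51), (255, 67, 59), (255, 79, 73), (255, 82, 74), (255, 71, 62), (255, 61, 56), (240, 53, 50), (195, 41, 37), (149, 30, 27), (128, 9, 8), (237, 185, 79), (255, 255, 158), (255, 255, 182), (255, 255, 176), (255, 255, 176)]
112 [(84, 172, 255), (84, 174, 255), (81, 175, 255), (86, 173, 255), (88, 128, 255), (67, 4, 0), (17, 16, 15), (82, 23, 29), (128, 31, 29), (79, 18, 17), (39, 22, 24), (101, 29, 30), (128, 33, 28), (123, 28, 26), (128, 35, 33), (130, 33, 33), (127, 30, 29), (124, 25, 23), (134, 27, 21), (135, 20, 3), (127, 84, 180), (93, 157, 255), (79, 182, 255), (80, 170, 255), (79, 173, 255), (59, 162, 255)]
116 [(85, 172, 255), (84, 173, 255), (82, 179, 255), (87, 166, 255), (84, 48, 81), (4, 20, 11), (69, 25, 24), (131, 31, 33), (92, 34, 31), (1, 21, 20), (56
[... 1400 characters left out ...]
[np.float64(378.2), np.float64(383.4), np.float64(390.2), np.float64(395.5)]
30 near [385.  120.4] cols [np.float64(377.8), np.float64(385.0), np.float64(388.7), np.float64(395.9)]
40 near [386.6 120.7] cols [np.float64(377.6), np.float64(386.6), np.float64(387.1), np.float64(396.1)]
50 near [388.2 120.7] cols [np.float64(377.7), np.float64(385.5), np.float64(388.2), np.float64(396.0)]
60 near [389.8 120.4] cols [np.float64(378.0), np.float64(383.9), np.float64(389.8), np.float64(395.6)]
70 near [391.3 120. ] cols [np.float64(378.7), np.float64(382.4), np.float64(391.3), np.float64(395.0)]
80 near [392.7 119.3] cols [np.float64(379.5), np.float64(381.1), np.float64(392.7), np.float64(394.1)]
```

```bash
python3 - <<'E'
from h import *
S=get_image("side");T=get_image("top")
a=crop("s",S,366,94,406,134,15)[:600,:400*2];b=crop("t",T,248,272,283,302,5)
o=np.zeros((600,800,3),np.uint8);o[:600,:400]=cv2.resize(a,(600,600))[:,100:500];
b=crop("t",T,248,270,278,300,13);o[:390,405:795]=b
cv2.imwrite("pics/handle.png",o)
E
```

```text
(no output)
```

View pics/handle.png

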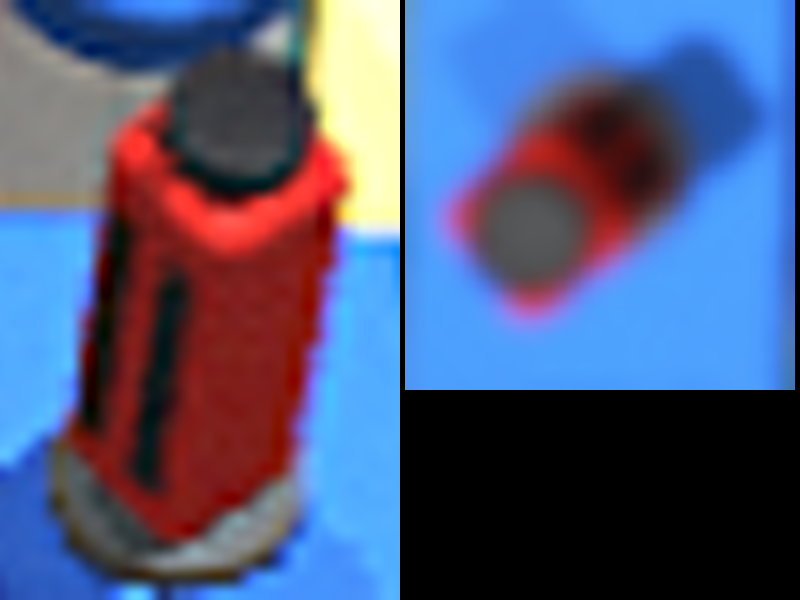

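The handle's square shows clearly. Bottom corners are at crop (70,430), (175,540), (300,475), and top corners at (115,150), (235,250), (345,185).

```bash
python3 - <<'E'
from h import *
f=lambda x,y:(366+(x+100)/15,94+y/15)
for z,P in((.1,[(70,430),(175,540),(300,475)]),(.166,[(115,150),(235,250),(345,185)])):
    Q=np.array([onz("side",f(*p),z)[:2] for p in P]);d=np.diff(Q,axis=0);print(Q,"centre",(Q[0]+Q[2])/2,np.degrees(np.arctan2(d[:,1],d[:,0])),np.linalg.norm(d,axis=1))
Q=np.array([onz("top",(248+(x-405)/13,270+y/13),.166)[:2] for x,y in((455,220),(530,315),(630,250))]);d=np.diff(Q,axis=0)
print("top",(Q[0]+Q[2])/2,np.degrees(np.arctan2(d[:,1],d[:,0])))
print("cap top",onz("side",f(243,115),.172),onz("top",(248+(533-405)/13,270+232/13),.172))
print(read_state()["ee_pos"])
E
```

```text
[[0.3444 0.2792]
 [0.3614 0.2916]
 [0.3514 0.3081]] centre [0.3479 0.2937] [ 36.0935 121.3011] [0.021  0.0193]
[[0.3513 0.278 ]
 [0.3661 0.2914]
 [0.3565 0.3051]] centre [0.3539 0.2916] [ 42.1559 125.0524] [0.0199 0.0167]
top [0.3492 0.2899] [-142.4471  -58.3185]
cap top [0.3508 0.2926 0.172 ] [0.3507 0.2904 0.172 ]
[0.5814 0.1165 0.2067]
```

```bash
python3 -m creep '[[-15,10,30,-6.5],[-24,18,10,-6.5],[-24,18,0,-6.5],[-24,18,0,-6.5],[-24,18,0,-6.5],[-24,18,0,-6.5],[-24,18,0,-6.5],[-24,18,0,-6.3],[-24,18,0,0],[-23,18,0,0],[0,3,0,0],[0,0,0,0]]' 0.6; python3 - <<'E'
from h import *
get_image("side");s=read_state();q=s["tool_rot"];print(s["ee_pos"],"need",(np.array([.351,.292,.116])-s["ee_pos"])*1000,"yaw y",np.degrees(np.arctan2(q[1]**2-q[0]**2,2*q[0]*q[1])))
E
```

```text
time: 7.95
ee_pos: [0.3485, 0.2914, 0.2429]
tool_rot: [0.455, 0.89, -0.001, -0.001]
contact_force: [0.4, -1.3, 0.6]
width: 0.0561
grip_force: 0.0
[0.3495 0.2908 0.2432] need [   1.4938    1.1723 -127.2424] yaw y 35.73694260397255
```

```bash
python3 -m creep '[[1.5,1,-35,0],[0,0,-35,0],[0,0,-30,0],[0,0,-17,0],[0,0,-10,0],[0,0,0,0],[0,0,0,0]]'; python3 -m creep '[[0,0,0,0],[0,0,0,0],[0,0,0,0],[0,0,0,0],[0,0,0,0],[0,0,0,0],[0,0,0,0],[0,0,0,0]]' 0.0 40
```

```text
time: 8.58
ee_pos: [0.3526, 0.2916, 0.1177]
tool_rot: [0.457, 0.889, -0.0, -0.0]
contact_force: [0.4, -0.9, 0.7]
width: 0.0565
grip_force: 0.0
time: 9.25
ee_pos: [0.3522, 0.2922, 0.1184]
tool_rot: [0.457, 0.89, 0.0, 0.0]
contact_force: [-0.7, -1.8, 4.0]
width: 0.024
grip_force: 40.0
```

```bash
python3 -m creep '[[0,0,8,0],[0,0,20,0],[0,0,34,0],[0,0,34,0],[0,0,34,0],[0,0,0,0],[0,0,0,0]]'; python3 - <<'E'
from h import *
s=read_state();p=s["ee_pos"];print(p,s["width"],s["grip_force"])
S=get_image("side")
for d in(.103,.097,.091,.08,.06):
    u,v=proj("side",[p-[0,0,d]])[0].round().astype(int);print(d,u,v,[tuple(int(q) for q in S[v,k]) for k in range(u-8,u+9)])
cv2.imwrite("pics/blade.png",crop("s",S,350,60,450,160,6))
E
```

```text
time: 9.83
ee_pos: [0.3534, 0.293, 0.2503]
tool_rot: [0.457, 0.89, 0.002, 0.001]
contact_force: [-0.0, 0.1, -2.3]
width: 0.0235
grip_force: 40.0
[0.3534 0.293  0.2503] 0.023479396687447234 39.95748817920685
0.103 388 111 [(61, 130, 246), (60, 128, 245), (60, 128, 246), (59, 130, 248), (61, 127, 247), (74, 107, 195), (95, 79, 50), (94, 93, 109), (74, 114, 218), (62, 127, 255), (61, 129, 254), (60, 133, 252), (62, 130, 248), (57, 126, 247), (57, 126, 246), (59, 128, 247), (56, 125, 246)]
0.097 388 109 [(58, 130, 252), (58, 128, 252), (65, 130, 252), (62, 130, 254), (61, 132, 255), (72, 121, 249), (94, 88, 72), (94, 90, 85), (97, 91, 87), (98, 91, 78), (94, 98, 118), (74, 114, 220), (49, 120, 255), (114, 145, 255), (192, 199, 254), (207, 214, 251), (205, 212, 249)]
0.091 388 107 [(132, 123, 102), (129, 121, 104), (131, 123, 106), (129, 123, 105), (133, 126, 110), (122, 116, 107), (104, 102, 98), (100, 100, 99), (94, 93, 93), (94, 92, 91), (98, 96, 95), (83, 84, 82), (30, 40, 31), (246, 231, 118), (255, 255, 187), (255, 255, 175), (255, 255, 198)]
0.08 389 103 [(123, 120, 118), (126, 124, 121), (126, 124, 122), (122, 121, 118), (121, 121, 118), (121, 119, 117), (105, 103, 103), (87, 87, 86), (96, 93, 93), (97, 93, 94), (95, 117, 113), (78, 119, 114), (245, 234, 146), (255, 255, 228), (255, 255, 201), (255, 255, 198), (255, 255, 199)]
0.06 390 96 [(23, 47, 88), (22, 47, 91), (18, 44, 87), (17, 47, 91), (17, 41, 85), (8, 38, 87), (50, 60, 89), (93, 90, 86), (99, 96, 96), (90, 88, 92), (68, 73, 83), (194, 182, 106), (255, 255, 171), (255, 255, 206), (255, 255, 199), (255, 255, 197), (255, 255, 199)]
```

View pics/blade.png

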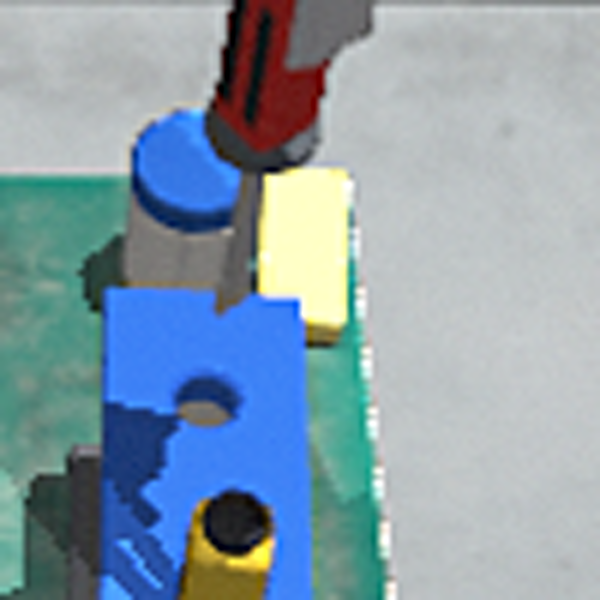

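The blade's end slants from crop (217,312) to (243,293), so its width lies at about -54° in world yaw, square to the gripper's closing line. The empty hole is at crop (208,400).

```bash
python3 - <<'E'
from h import *
print("hole",onz("side",(350+208/6,60+400/6),.095))
S=get_image("side");T=get_image("top")
for n,I,r in(("top",T,(350,140,405,200)),("side",S,(215,225,258,275))):
    h=cv2.cvtColor(I,cv2.COLOR_RGB2HSV);x0,y0,x1,y1=r
    m=cv2.inRange(h[y0:y1,x0:x1],(12,60,50),(32,255,255));k,l,st,ce=cv2.connectedComponentsWithStats(m);i=1+st[1:,4].argmax()
    c=max(cv2.findContours((l==i).astype(np.uint8),0,1)[0],key=cv2.contourArea).astype(float)[:,0]+[x0,y0]
    hull=cv2.convexHull(c.astype(np.float32))[:,0]
    Q=np.array([onp(n,p,.010) for p in hull]);uv=np.c_[(Q-p0)@ux,(Q-p0)@cy]*1000
    print(n,st[i],"u",uv[:,0].min(),uv[:,0].max(),"v",uv[:,1].min(),uv[:,1].max())
    # dark slot pixels inside
    g=I.max(2)[y0:y1,x0:x1];f=np.zeros_like(m);cv2.fillConvexPoly(f,(hull-[x0,y0]).astype(int),1);f=cv2.erode(f,np.ones((3,3)))
    ys,xs=np.nonzero((g<70)&(f>0));
    if len(xs)>3:
        Q=np.array([onp(n,(x+x0,y+y0),.010) for x,y in zip(xs,ys)]);uv=np.c_[(Q-p0)@ux,(Q-p0)@cy]*1000
        vx,vy,a,b=cv2.fitLine(uv.astype(np.float32),2,0,.01,.01).ravel();print("slot px",len(xs),uv.mean(0),"dir cw deg",-np.degrees(np.arctan(vy/vx)),np.ptp(uv,axis=0))
    h2=h[y0:y1,x0:x1];ys,xs=np.nonzero(((h2[...,0]<8)|(h2[...,0]>172))&(h2[...,1]>140)&(h2[...,2]>60)&(f>0))
    for x,y in zip(xs,ys):
        d=onp(n,(x+x0,y+y0),.010)-p0;print("red",x+x0,y+y0,d@ux*1000,d@cy*1000)
E
```

```text
hole [0.3501 0.2934 0.095 ]
top [ 19  19  18  17 236] u -15.320472775029792 23.730659065627734 v -63.27935877649356 -24.40476697014719
side [ 11  18  22  17 275] u -16.874522106145047 25.89495919518779 v -62.45784631901764 -24.75777228707123
slot px 7 [  5.4368 -43.7151] dir cw deg -6.7888126 [8.026  2.6739]
red 235 254 12.72084048913983 -44.75543655526926
red 236 254 12.60774993962965 -43.08953412231645
red 234 255 15.428698811657913 -45.922318382670056
red 235 255 15.315963877371027 -44.260893046146776
```

```bash
python3 -m creep '[[15,-20,20,6.5],[24,-26,0,6.5],[24,-26,0,6.5],[24,-26,0,6.5],[24,-26,0,6.5],[24,-26,0,6.5],[24,-26,0,6.5],[24,-26,0,6.3],[24,-26,0,0],[24,-26,-10,0],[14,-10,-15,0],[0,0,0,0]]'; python3 - <<'E'
from h import *
get_image("side");s=read_state();q=s["tool_rot"];print(s["ee_pos"],"need",(np.array([.5984,.029,.2134])-s["ee_pos"])*1000,"yaw y",np.degrees(np.arctan2(q[1]**2-q[0]**2,2*q[0]*q[1])))
E
```

```text
time: 10.98
ee_pos: [0.5953, 0.026, 0.2361]
tool_rot: [0.026, 1.0, -0.0, -0.005]
contact_force: [-0.6, -0.3, -2.5]
width: 0.0236
grip_force: 40.0
[0.5943 0.0278 0.2375] need [  4.1359   1.2459 -24.113 ] yaw y 87.09758474628794
```

```bash
python3 -m creep '[[4,1,0,0.3],[0,0,-20,0],[0,0,-4,0],[0,0,0,0],[0,0,0,0]]'; python3 - <<'E'
from h import *
P=[]
for i in range(4):
    S=get_image("side");P.append(read_state()["ee_pos"])
p=np.mean(P,0);print(p,proj("side",[p-[0,0,.1034]]),np.std(P,axis=0)*1000)
u,v=proj("side",[p-[0,0,.1034]])[0].round().astype(int)
print(u,v)
g=cv2.cvtColor(S,cv2.COLOR_RGB2HSV)
for y in range(v-8,v+14):print(y,[tuple(int(q) for q in S[y,k]) for k in range(u-6,u+7)])
E
```

```text
time: 11.45
ee_pos: [0.5998, 0.0309, 0.2191]
tool_rot: [0.021, 1.0, 0.0, -0.0]
contact_force: [0.6, 0.0, -1.0]
width: 0.0235
grip_force: 40.0
[0.6006 0.0304 0.2201] [[234.4275 244.797 ]] [0.2126 0.1916 0.1627]
234 245
237 [(64, 131, 240), (101, 93, 81), (102, 97, 91), (94, 94, 93), (95, 90, 89), (98, 94, 93), (88, 121, 174), (74, 140, 251), (75, 135, 240), (74, 137, 240), (74, 139, 241), (77, 140, 242), (78, 138, 244)]
238 [(66, 127, 227), (80, 108, 153), (97, 91, 84), (101, 96, 92), (91, 91, 92), (96, 90, 87), (90, 84, 81), (67, 130, 236), (67, 125, 221), (72, 128, 221), (70, 125, 218), (70, 126, 218), (69, 123, 216)]
239 [(68, 127, 225), (68, 115, 189), (98, 92, 86), (100, 97, 91), (97, 95, 96), (94, 93, 89), (94, 88, 81), (98, 126, 171), (68, 125, 223), (69, 125, 215), (67, 122, 213), (66, 122, 212), (71, 125, 215)]
240 [(64, 122, 218), (62, 123, 229), (75, 103, 154), (96, 93, 88), (96, 95, 93), (92, 92, 86), (90, 87, 84), (91, 124, 170), (60, 125, 225), (65, 125, 215), (67, 122, 217), (67, 123, 216), (66, 122, 217)]
241 [(118, 129, 149), (117, 132, 155), (113, 110, 106), (93, 90,
[... 3073 characters left out ...]
 (158, 63, 40), (118, 101, 52), (116, 95, 50), (120, 95, 50), (118, 92, 47)]
256 [(140, 109, 52), (150, 116, 63), (150, 120, 61), (162, 129, 66), (164, 132, 67), (158, 131, 68), (176, 124, 68), (122, 69, 42), (189, 159, 85), (184, 150, 75), (120, 96, 54), (122, 99, 50), (124, 100, 54)]
257 [(114, 91, 46), (128, 104, 52), (131, 103, 52), (138, 111, 58), (133, 105, 52), (118, 97, 52), (185, 153, 78), (191, 154, 80), (146, 119, 62), (143, 114, 55), (133, 105, 56), (134, 104, 54), (125, 98, 50)]
258 [(64, 65, 65), (96, 82, 57), (113, 89, 45), (121, 95, 49), (134, 107, 53), (121, 96, 54), (186, 144, 71), (186, 148, 71), (124, 100, 52), (133, 105, 50), (128, 103, 55), (118, 94, 49), (118, 93, 45)]
```

```bash
python3 -m creep '[[-1,0.3,-8,-4],[0,0,-8,0],[0,0,-5,0],[0,0,0,0],[0,0,0,0]]'; python3 -m creep '[[0,0,-2,0],[0,0,-2,0],[0,0,0,0]]';python3 -m creep '[[0,0,-2,0],[0,0,0,0],[0,0,0,0]]'
```

```text
time: 12.07
ee_pos: [0.5989, 0.0302, 0.1973]
tool_rot: [0.056, 0.998, 0.0, -0.001]
contact_force: [0.3, -0.9, -1.3]
width: 0.0237
grip_force: 40.0
time: 12.32
ee_pos: [0.5993, 0.0302, 0.1936]
tool_rot: [0.056, 0.998, 0.0, -0.0]
contact_force: [-0.3, -0.5, -1.0]
width: 0.0239
grip_force: 40.0
time: 12.57
ee_pos: [0.5993, 0.0302, 0.1918]
tool_rot: [0.056, 0.998, 0.0, -0.0]
contact_force: [-0.5, -0.0, -1.4]
width: 0.0236
grip_force: 40.0
```

```bash
python3 -m creep '[[0,0,-1.5,0],[0,0,0,0]]';python3 -m creep '[[0,0,-1.5,0],[0,0,0,0]]';python3 -m creep '[[0,0,-1.5,0],[0,0,0,0]]'
```

```text
time: 12.73
ee_pos: [0.5992, 0.0302, 0.1901]
tool_rot: [0.056, 0.998, 0.0, -0.0]
contact_force: [-0.0, -0.1, -1.3]
width: 0.0238
grip_force: 40.0
time: 12.9
ee_pos: [0.5992, 0.0302, 0.1885]
tool_rot: [0.056, 0.998, -0.0, -0.0]
contact_force: [0.3, -0.4, -1.2]
width: 0.0237
grip_force: 40.0
time: 13.07
ee_pos: [0.5992, 0.0301, 0.1871]
tool_rot: [0.056, 0.998, -0.0, -0.0]
contact_force: [-0.0, -0.4, -1.7]
width: 0.0235
grip_force: 40.0
```

```bash
python3 -m creep '[[0,0,-1,0],[0,0,0,0]]';python3 -m creep '[[0,0,-1,0],[0,0,0,0]]';python3 -m creep '[[0,0,-1,0],[0,0,0,0]]'
```

```text
time: 13.23
ee_pos: [0.5993, 0.0301, 0.1862]
tool_rot: [0.056, 0.998, -0.0, -0.0]
contact_force: [-0.2, -0.5, -1.9]
width: 0.0242
grip_force: 40.0
time: 13.4
ee_pos: [0.5994, 0.03, 0.1853]
tool_rot: [0.056, 0.998, -0.0, 0.0]
contact_force: [0.2, -1.2, -0.7]
width: 0.0236
grip_force: 40.0
time: 13.57
ee_pos: [0.5996, 0.03, 0.1849]
tool_rot: [0.056, 0.998, -0.0, 0.0]
contact_force: [0.1, -0.5, -0.0]
width: 0.0238
grip_force: 40.0
```

```bash
python3 -m creep '[[0,0,1,0],[0,0,0,-6],[0,0,0,-6],[0,0,0,-6],[0,0,0,-6],[0,0,0,-6],[0,0,0,0]]'; python3 - <<'E'
from h import *
s=read_state();print(s["wrist_torque"],s["contact_force"])
E
```

```text
time: 14.15
ee_pos: [0.5991, 0.0298, 0.1854]
tool_rot: [0.313, 0.95, -0.0, -0.0]
contact_force: [-0.8, -2.0, -0.4]
width: 0.0238
grip_force: 40.0
[-0.5122  0.1781  0.0357] [-0.7815 -1.9953 -0.4487]
```

```bash
python3 -m creep '[[0,0,0,-6],[0,0,0,-6],[0,0,0,-6],[0,0,0,-6],[0,0,0,-6],[0,0,0,0]]'; python3 -c '
from h import *
s=read_state();print(s["wrist_torque"],s["contact_force"])'; python3 -m creep '[[0,0,0,-6],[0,0,0,-6],[0,0,0,-6],[0,0,0,-6],[0,0,0,0]]'; python3 - <<'E'
from h import *
s=read_state();print(s["wrist_torque"],s["contact_force"])
S=get_image("side")
h=cv2.cvtColor(S,cv2.COLOR_RGB2HSV)
P=p0+.002*ux-.044*cy+.01*nn
ys,xs=np.nonzero(((h[...,0]<8)|(h[...,0]>172))&(h[...,1]>140)&(h[...,2]>60))
for x,y in zip(xs,ys):
    if 222<x<255 and 238<y<265:
        d=onp("side",(x,y),.01)-P;print(x,y,(d@ux*1000).round(1),(d@cy*1000).round(1))
E
```

```text
time: 14.65
ee_pos: [0.5993, 0.0301, 0.1863]
tool_rot: [0.548, 0.837, -0.0, 0.0]
contact_force: [-1.2, -1.4, 3.8]
width: 0.0237
grip_force: 40.0
[-0.4481  0.6112  0.1332] [-1.2277 -1.3502  3.7575]
time: 15.07
ee_pos: [0.5983, 0.0306, 0.1871]
tool_rot: [0.709, 0.705, -0.001, -0.001]
contact_force: [-5.2, 0.3, 8.6]
width: 0.0237
grip_force: 40.1
[-0.1135  1.706   0.0427] [-5.2371  0.3378  8.6431]
228 252 6.3 -13.5
229 252 6.2 -11.8
230 252 6.1 -10.1
228 253 8.9 -12.9
229 253 8.8 -11.3
230 253 8.7 -9.6
```

```bash
cat > dot.py <<'E'
from h import *
s=read_state();print("tq",s["wrist_torque"],"F",s["contact_force"],"p",s["ee_pos"])
S=get_image("side");h=cv2.cvtColor(S,cv2.COLOR_RGB2HSV)
P=p0+.002*ux-.044*cy+.01*nn
ys,xs=np.nonzero(((h[...,0]<8)|(h[...,0]>172))&(h[...,1]>140)&(h[...,2]>60))
k=(xs>222)&(xs<255)&(ys>238)&(ys<265);xs,ys=xs[k],ys[k]
if len(xs):
    d=onp("side",(xs.mean(),ys.mean()),.01)-P;print(len(xs),xs.mean(),ys.mean(),"u %.1f v %.1f cw %.0f"%(d@ux*1000,d@cy*1000,np.degrees(np.arctan2(-d@cy,d@ux))))
m,b=blobs(S,(45,120,50),(80,255,255),(200,235,232,265),2)
for x in b:
    d=onp("side",x[2],.0)-P;print("green",x[0],x[2],"u %.1f v %.1f"%(d@ux*1000,d@cy*1000))
E
python3 -m creep '[[-1,0,0,-5],[0,0,0,-5],[0,0,0,-5],[0,0,0,0]]'; python3 dot.py
```

```text
time: 15.45
ee_pos: [0.5968, 0.0309, 0.1867]
tool_rot: [0.795, 0.607, -0.001, -0.001]
contact_force: [-4.7, 0.1, 8.5]
width: 0.0237
grip_force: 40.1
tq [-0.0705  1.8315  0.0176] F [-4.726   0.1078  8.4507] p [0.5968 0.0309 0.1867]
5 228.8 252.4 u 7.2 v -11.9 cw 59
green [212 251   7   4] [215.2083 252.5   ] u -3.0 v -38.3
```

The blade rode up out of the slot with the dot at about 59°, because it wasn't deep enough. I'll lift, realign to the slot's present angle and reinsert deeper.

```bash
python3 -m creep '[[0,0,10,0],[2,-1,12,5],[0,0,0,7],[0,0,0,7],[0,0,0,7],[0,0,0,7],[0,0,0,7],[0,0,0,0],[0,0,0,0]]'; python3 dot.py; python3 - <<'E'
from h import *
P=[]
for i in range(3): S=get_image("side");P.append(read_state()["ee_pos"])
p=np.mean(P,0);print(p)
for d in(.085,.09,.095,.1,.103):
    u,v=proj("side",[p-[0,0,d]])[0];print(d,u.round(1),v.round(1))
u,v=proj("side",[p-[0,0,.1034]])[0].round().astype(int)
for y in range(v-9,v+5):print(y,u-8,[ (int(S[y,k].max()),int(S[y,k].max())-int(S[y,k].min())) for k in range(u-8,u+9)])
E
```

```text
time: 16.25
ee_pos: [0.6006, 0.0295, 0.2073]
tool_rot: [0.541, 0.841, 0.0, 0.0]
contact_force: [-0.3, -0.3, -1.0]
width: 0.0237
grip_force: 40.0
tq [-0.0283  0.0526  0.0281] F [-0.2602 -0.3382 -0.9915] p [0.6006 0.0295 0.2073]
4 228.5 252.5 u 7.5 v -12.4 cw 59
green [212 251   7   4] [215.087  252.5652] u -2.8 v -38.5
[0.6005 0.0294 0.2073]
0.085 233.2 243.4
0.09 233.7 244.6
0.095 234.2 245.7
0.1 234.7 246.8
0.103 235.0 247.5
239 227 [(219, 152), (225, 156), (231, 168), (100, 16), (98, 10), (96, 0), (96, 4), (93, 13), (151, 76), (230, 160), (217, 150), (215, 144), (214, 146), (215, 144), (214, 146), (213, 143), (212, 145)]
240 227 [(213, 145), (217, 150), (224, 167), (157, 78), (95, 10), (96, 2), (97, 3), (94, 10), (89, 11), (228, 168), (216, 153), (215, 153), (216, 151), (218, 153), (218, 153), (216, 151), (215, 151)]
241 227 [(150, 30), (148, 30), (152, 37), (163, 45), (94, 8), (96, 3), (95, 3), (96, 4), (84, 7), (166, 78), (237, 105), (195, 114), (196, 115), (199, 117), (199, 113), (201, 119), (225, 159)]
242 227 [(127, 1), (130, 2), (130, 3), (135, 6), (111, 2), (93, 2), (95, 1),
[... 1409 characters left out ...]
30, 133), (217, 129), (210, 126), (211, 129), (247, 136), (238, 138), (238, 137)]
250 227 [(179, 110), (171, 101), (175, 102), (100, 59), (104, 61), (255, 137), (91, 55), (247, 144), (231, 139), (87, 52), (221, 132), (213, 131), (221, 131), (219, 133), (242, 137), (242, 137), (243, 137)]
251 227 [(118, 72), (114, 65), (115, 64), (112, 64), (117, 68), (113, 66), (106, 63), (231, 134), (218, 134), (115, 67), (183, 107), (245, 141), (245, 138), (244, 138), (246, 138), (247, 135), (248, 133)]
252 227 [(128, 77), (112, 112), (110, 107), (117, 83), (120, 69), (119, 69), (113, 64), (123, 74), (191, 114), (252, 141), (250, 139), (246, 137), (247, 139), (247, 134), (247, 136), (248, 137), (249, 135)]
```

```bash
python3 -m creep '[[1.5,0,-6,0],[0,0,-6,0],[0,0,-4,0],[0,0,0,0]]'; for i in 1 2 3 4; do python3 -m creep '[[0,0,-1.5,0],[0,0,0,0]]'|grep -E "ee_pos|contact"; done
```

```text
time: 16.78
ee_pos: [0.6006, 0.0293, 0.1893]
tool_rot: [0.541, 0.841, -0.001, -0.002]
contact_force: [-0.6, -0.4, -1.9]
width: 0.0239
grip_force: 40.0
ee_pos: [0.6012, 0.0291, 0.1893]
contact_force: [-1.1, -1.1, -2.0]
ee_pos: [0.6013, 0.0289, 0.1884]
contact_force: [-1.9, -0.7, -0.3]
ee_pos: [0.6014, 0.0288, 0.1868]
contact_force: [-1.9, -0.9, 0.0]
ee_pos: [0.6016, 0.0288, 0.1854]
contact_force: [-2.5, -2.2, 2.5]
```

```bash
for i in 1 2 3; do python3 -m creep '[[0,0,-1.5,0],[0,0,0,0]]'|grep -E "ee_pos|contact"; done; python3 dot.py
```

```text
ee_pos: [0.6018, 0.0289, 0.1846]
contact_force: [-4.1, -1.0, 3.8]
ee_pos: [0.6021, 0.0287, 0.1841]
contact_force: [-4.7, -2.5, 7.6]
ee_pos: [0.6023, 0.0287, 0.1839]
contact_force: [-5.6, -2.0, 12.2]
tq [-0.6761  1.9734  0.025 ] F [-5.5602 -2.0468 12.238 ] p [0.6023 0.0287 0.1839]
5 228.8 252.4 u 7.2 v -11.9 cw 59
green [212 251   7   4] [215.2083 252.5   ] u -3.0 v -38.3
```

```bash
python3 -m creep '[[-0.5,0,0,-6],[0,0,0,-6],[0,0,0,-6],[0,0,0,0]]'|grep -E "ee_pos|contact"; python3 dot.py;  python3 -m creep '[[0,0,0,-5],[0,0,0,-5],[0,0,0,0]]'|grep -E "ee_pos|contact"; python3 dot.py
```

```text
ee_pos: [0.6019, 0.0288, 0.1838]
contact_force: [-6.2, -1.9, 11.5]
tq [-0.5805  1.8717  0.0931] F [-6.1995 -1.8675 11.5027] p [0.6019 0.0288 0.1838]
6 227.83333333333334 251.16666666666666 u 4.1 v -14.2 cw 74
green [212 251   7   4] [215.2083 252.5   ] u -3.0 v -38.3
ee_pos: [0.6019, 0.029, 0.1839]
contact_force: [-5.9, -1.1, 11.7]
tq [-0.5787  1.9354  0.1185] F [-5.8702 -1.0584 11.6802] p [0.6019 0.029  0.1839]
7 228.14285714285714 248.57142857142858 u -2.8 v -15.1 cw 101
green [212 251   7   4] [215.087  252.5652] u -2.8 v -38.5
```

```bash
cat >> dot.py <<'E'
I=S.astype(float)
w=np.clip(I[238:265,222:240,0]-np.maximum(I[238:265,222:240,1],I[238:265,222:240,2])*1.9,0,None);g=np.mgrid[238:265,222:240]
c=[(w*g[1]).sum()/w.sum(),(w*g[0]).sum()/w.sum()];d=onp("side",c,.01)-P;print("wdot",c,"u %.2f v %.2f"%(d@ux*1000,d@cy*1000),w.sum())
E
python3 dot.py|tail -1; python3 -m creep '[[0,0,0,-3],[0,0,0,0],[0,0,0,0]]'|grep -E "ee_pos|contact"; python3 dot.py
```

```text
wdot [np.float64(228.78248345659787), np.float64(242.71187232386146)] u -18.82 v -17.20 1284.5
ee_pos: [0.6019, 0.029, 0.1839]
contact_force: [-5.6, -2.3, 11.1]
tq [-0.4737  1.8805  0.0976] F [-5.6018 -2.3119 11.0892] p [0.6019 0.029  0.1839]
6 228.66666666666666 247.83333333333334 u -4.9 v -14.6 cw 108
green [212 251   7   4] [215.2083 252.5   ] u -3.0 v -38.3
wdot [np.float64(228.37256838905773), np.float64(241.9657294832827)] u -20.83 v -18.32 1316.0
```

```bash
python3 -m creep '[[0,0,5,0],[-2,0,8,0],[0,0,15,0],[0,0,30,0],[0,0,30,0],[0,0,0,0]]'|grep -E "time|ee_pos|contact"; python3 - <<'E'
exec(open("dot.py").read())
for y in range(243,259):print(y,[tuple(int(q) for q in S[y,k]) for k in range(224,234)])
for Q in((-.001),(.002)):
  C=p0+Q*ux-.044*cy+.01*nn
  for a in(80,86,90,93.4):
    r=np.radians(a);print(Q,a,proj("side",[C+.0135*(np.cos(r)*ux-np.sin(r)*cy)]).round(1))
E
```

```text
time: 19.53
ee_pos: [0.6044, 0.0296, 0.2768]
contact_force: [1.4, -0.1, -0.2]
tq [-0.0848 -0.0149 -0.0079] F [ 1.4317 -0.1099 -0.246 ] p [0.6044 0.0296 0.2768]
5 227.8 249.6 u -0.0 v -15.1 cw 90
green [212 251   7   4] [215.2083 252.5   ] u -3.0 v -38.3
wdot [np.float64(227.76976958525344), np.float64(249.67741935483866)] u 0.18 v -15.11 542.5000000000001
243 [(124, 126, 124), (124, 128, 131), (121, 126, 130), (122, 125, 128), (123, 127, 131), (120, 126, 131), (116, 122, 131), (114, 119, 130), (117, 120, 129), (121, 123, 132)]
244 [(129, 130, 135), (128, 131, 139), (124, 127, 134), (125, 128, 138), (123, 128, 139), (117, 123, 138), (125, 126, 137), (130, 124, 136), (194, 167, 134), (243, 202, 131)]
245 [(121, 125, 129), (118, 121, 128), (120, 124, 131), (118, 123, 131), (107, 115, 129), (119, 121, 131), (244, 205, 126), (255, 234, 124), (255, 252, 126), (255, 247, 126)]
246 [(124, 128, 132), (125, 128, 132), (117, 125, 131), (111, 120, 135), (132, 128, 134), (238, 202, 127), (255, 249, 122), (255, 242, 122), (255, 235, 123), (254, 232, 121)]
247 [(121, 126, 132), (124, 128, 137), (11
[... 1484 characters left out ...]
, 131)]
256 [(126, 130, 134), (122, 127, 132), (93, 87, 71), (123, 95, 44), (170, 129, 61), (210, 158, 81), (237, 189, 96), (255, 223, 114), (255, 236, 119), (255, 243, 129)]
257 [(51, 53, 55), (129, 135, 138), (103, 112, 123), (126, 104, 70), (107, 83, 39), (158, 123, 62), (181, 143, 68), (198, 151, 75), (216, 165, 80), (230, 178, 89)]
258 [(62, 63, 66), (72, 75, 81), (67, 69, 76), (64, 70, 83), (59, 63, 67), (111, 95, 77), (130, 100, 55), (151, 118, 63), (165, 127, 63), (181, 138, 70)]
-0.001 80 [[228.9 249.4]]
-0.001 86 [[229.  248.9]]
-0.001 90 [[229.1 248.5]]
-0.001 93.4 [[229.2 248.2]]
0.002 80 [[228.6 250.5]]
0.002 86 [[228.6 250. ]]
0.002 90 [[228.7 249.7]]
0.002 93.4 [[228.8 249.4]]
```

```bash
python3 - <<'E'
from h import *
S=get_image("side").astype(float);L=S[...,:2].mean(2)
P=p0+.002*ux-.044*cy+.01*nn
pts=[]
for c in range(227,249):
    col=L[246:257,c];w=np.clip(200-col,0,None);r=np.arange(246,257)
    k=slice(1,8);print(c,col.astype(int).tolist())
for a in(75,83,90):
    r=np.radians(a);C=p0+.0005*ux-.045*cy+.01*nn;e=np.cos(r)*ux-np.sin(r)*cy;print(a,proj("side",[C+.009*e,C-.009*e]).round(1).tolist())
E
```

```text
227 [117, 128, 253, 182, 160, 239, 253, 255, 216, 134, 108]
228 [129, 248, 255, 165, 145, 195, 248, 251, 255, 218, 142]
229 [218, 253, 255, 192, 176, 255, 244, 247, 252, 247, 112]
230 [253, 247, 251, 253, 255, 249, 243, 246, 249, 254, 217]
231 [248, 247, 251, 240, 234, 194, 245, 247, 249, 250, 239]
232 [245, 246, 250, 238, 205, 209, 246, 247, 248, 249, 246]
233 [244, 245, 251, 238, 205, 211, 245, 247, 247, 249, 249]
234 [243, 246, 251, 237, 205, 211, 247, 247, 247, 249, 249]
235 [242, 247, 251, 235, 205, 211, 246, 247, 247, 248, 251]
236 [242, 247, 252, 235, 205, 222, 246, 246, 247, 248, 249]
237 [243, 247, 252, 232, 205, 221, 245, 248, 247, 249, 247]
238 [242, 247, 251, 233, 205, 221, 246, 247, 247, 248, 245]
239 [242, 247, 251, 230, 204, 221, 246, 247, 247, 248, 238]
240 [244, 248, 251, 230, 201, 219, 246, 247, 249, 248, 227]
241 [245, 246, 250, 228, 204, 221, 245, 248, 249, 238, 205]
242 [246, 248, 249, 238, 238, 241, 245, 249, 251, 219, 191]
243 [249, 249, 244, 242, 243, 240, 245, 249, 233, 195, 188]
244 [253, 251, 243, 244, 243, 240, 248, 249, 221, 179, 173]
245 [211, 255, 249, 248, 247, 246, 252, 235, 153, 168, 159]
246 [110, 216, 255, 246, 253, 251, 196, 136, 129, 135, 116]
247 [122, 109, 127, 133, 175, 88, 100, 63, 104, 116, 126]
248 [127, 125, 113, 62, 58, 43, 94, 102, 120, 129, 130]
75 [[230.9, 250.1], [241.6, 248.8]]
83 [[230.9, 249.6], [241.6, 249.2]]
90 [[231.0, 249.2], [241.5, 249.6]]
```

```bash
python3 -m creep '[[-8,-0.5,-25,4],[-7,0,-25,4],[0,0,-20,0],[0,0,0,0],[0,0,0,0]]'|grep -E "time|ee_pos|contact";  python3 -c '
from h import *
for i in range(3): get_image("side");print(read_state()["ee_pos"])'
```

```text
time: 20.05
ee_pos: [0.5824, 0.0291, 0.1957]
contact_force: [0.1, -0.2, -2.0]
[0.584  0.0289 0.1979]
[0.585  0.0288 0.1993]
[0.5856 0.0287 0.2001]
```

```bash
python3 -m creep '[[6,0.2,0,0],[0,0,0,0],[0,0,0,0]]'|grep -E "ee_pos|contact"; python3 -m creep '[[2.5,0,-4.3,0],[2.5,0,-4.3,0],[0,0,0,0],[0,0,0,0]]'|grep -E "ee_pos|contact"; python3 -m creep '[[1.5,0,-2.6,0],[0,0,0,0],[0,0,0,0]]'|grep -E "ee_pos|contact"
```

```text
ee_pos: [0.5914, 0.0289, 0.1999]
contact_force: [-0.0, 0.4, -0.5]
ee_pos: [0.5949, 0.0289, 0.1894]
contact_force: [0.4, 0.2, -1.5]
ee_pos: [0.5968, 0.0289, 0.1881]
contact_force: [-1.8, 0.3, 0.8]
```

```bash
python3 -m creep '[[2,0,1.5,0],[0.5,0,0,0],[0,0,0,0]]'|grep -E "ee_pos|contact"; python3 -m creep '[[0.8,0,-1.5,0],[0.8,0,-1.5,0],[0,0,0,0]]'|grep -E "ee_pos|contact"; python3 -m creep '[[0.8,0,-1.5,0],[0.5,0,-1.5,0],[0,0,0,0]]'|grep -E "ee_pos|contact"
```

```text
ee_pos: [0.5996, 0.0289, 0.1891]
contact_force: [-0.6, -0.0, -1.8]
ee_pos: [0.6008, 0.0289, 0.1855]
contact_force: [0.2, -0.6, -2.2]
ee_pos: [0.6017, 0.0289, 0.1838]
contact_force: [-3.5, -1.0, 3.3]
```

In the slot. Next I'll turn to the stop and withdraw along the normal.

```bash
python3 -m creep '[[0.5,0,-1,-4],[0,0,-1,-4],[0,0,0,-3],[0,0,0,-3],[0,0,0,0]]'|grep -E "ee_pos|contact"; python3 dot.py|head -2;  python3 -m creep '[[0,0,0,-3],[0,0,0,0],[0,0,0,0]]'|grep -E "ee_pos|contact"; python3 dot.py|head -2
```

```text
ee_pos: [0.6021, 0.029, 0.1838]
contact_force: [-5.7, 0.1, 11.0]
tq [0.0335 1.8237 0.1083] F [-5.7295  0.1242 10.9792] p [0.6021 0.029  0.1838]
10 229.5 242.9 u -18.4 v -15.9 cw 139
ee_pos: [0.6021, 0.029, 0.1838]
contact_force: [-6.4, 0.9, 10.9]
tq [0.0635 1.7901 0.1042] F [-6.4138  0.9079 10.873 ] p [0.6021 0.029  0.1838]
13 229.07692307692307 243.3846153846154 u -17.0 v -16.3 cw 136
```

```bash
python3 -m creep '[[-1,0,3,0],[-2,0,3.5,0],[-2.5,0,4.3,0],[-5,0,8.7,0],[-7,0,12,0],[0,0,30,0],[0,0,30,0],[0,0,0,0]]'|grep -E "time|ee_pos|contact"; python3 - <<'E'
from h import *
exec(open("dot.py").read())
S=S.astype(float);L=S[...,:2].mean(2)
R=[]
for c in range(232,241):
    w=np.clip(246-L[247:254,c],0,None);R.append((w*np.arange(247,254)).sum()/w.sum())
k=np.polyfit(np.arange(232,241),R,1);print(np.round(R,2),k)
for a in(80,85,90,94):
    r=np.radians(a);C=p0+.0005*ux-.045*cy+.01*nn;e=np.cos(r)*ux-np.sin(r)*cy;q=proj("side",[C+.009*e,C-.009*e]);print(a,(q[1,1]-q[0,1])/(q[1,0]-q[0,0]))
E
```

```text
time: 23.22
ee_pos: [0.589, 0.0286, 0.2816]
contact_force: [0.7, -0.0, 1.0]
tq [-0.0766 -0.0257  0.011 ] F [ 0.7255 -0.0238  1.0114] p [0.589  0.0286 0.2816]
6 228.0 248.5 u -3.0 v -15.4 cw 101
green [212 251   7   4] [215.2083 252.5   ] u -3.0 v -38.3
wdot [np.float64(228.0554199569275), np.float64(248.60818377602294)] u -2.71 v -15.20 696.5000000000001
[249.84 249.86 250.05 250.09 250.26 250.29 250.31 250.35 250.46] [  0.078  231.7652]
80 -0.06619667549987977
85 -0.012018408810296014
90 0.04311084930631656
94 0.08849930814438894
```

The slot is at about 91–93°, and the dot is level with the green mark. Now the driver goes back to the rack.

```bash
python3 -m creep '[[-20,22,0,6.5],[-24,27,0,6.5],[-24,27,0,6.5],[-24,27,0,6.5],[-24,27,0,6.5],[-24,27,0,6.5],[-24,27,0,6.5],[-24,27,0,6],[-24,27,0,0],[-24,26,0,0],[0,0,0,0],[0,0,0,0]]'; python3 - <<'E'
from h import *
for i in range(4): get_image("side")
s=read_state();q=s["tool_rot"];print(s["ee_pos"],"need",(np.array([.3522,.2922,.1184])-s["ee_pos"])*1000,"yaw y",np.degrees(np.arctan2(q[1]**2-q[0]**2,2*q[0]*q[1])))
E
```

```text
time: 24.27
ee_pos: [0.3474, 0.2935, 0.2718]
tool_rot: [0.452, 0.892, -0.001, -0.0]
contact_force: [0.0, -0.2, -1.8]
width: 0.0237
grip_force: 40.0
[0.3499 0.2919 0.2722] need [   2.3481    0.2973 -153.8124] yaw y 35.93930687079062
```

```bash
python3 -m creep '[[1,0,-20,0],[1,0,-20,0],[0,0,-15,0],[0,0,-8,0],[0,0,0,0],[0,0,0,0]]'|grep -E "ee_pos|contact"; python3 -m creep '[[0,0,-8,0],[0,0,-8,0],[0,0,-8,0],[0,0,0,0]]'|grep -E "ee_pos|contact"; python3 -m creep '[[0,0,-15,0],[0,0,-15,0],[0,0,-15,0],[0,0,-6,0],[0,0,0,0],[0,0,0,0]]'|grep -E "ee_pos|contact"
```

```text
ee_pos: [0.3517, 0.2923, 0.2096]
contact_force: [0.7, -0.5, -1.0]
ee_pos: [0.35, 0.2922, 0.1837]
contact_force: [-0.1, 0.9, -1.0]
ee_pos: [0.3512, 0.293, 0.1348]
contact_force: [-0.4, 0.4, -0.6]
```

```bash
python3 -m creep '[[0,0,-6,0],[0,0,-4,0],[0,0,-2,0],[0,0,0,0]]'|grep -E "ee_pos|contact"; python3 -m creep '[[0,0,-2,0],[0,0,-1.5,0],[0,0,0,0],[0,0,0,0]]'|grep -E "ee_pos|contact"
```

```text
ee_pos: [0.351, 0.2928, 0.1223]
contact_force: [0.1, 0.2, -0.7]
ee_pos: [0.3512, 0.2929, 0.1191]
contact_force: [0.4, 0.4, -0.8]
```

```bash
python3 -m creep '[[0,0,-1,0],[0,0,0,0],[0,0,0,0]]'|grep -E "ee_pos|contact"; python3 -m creep '[[0,0,-1,0],[0,0,0,0],[0,0,0,0]]'|grep -E "ee_pos|contact"
```

```text
ee_pos: [0.3515, 0.2931, 0.1184]
contact_force: [-0.1, -0.3, -0.4]
ee_pos: [0.3516, 0.293, 0.1184]
contact_force: [-2.0, -1.7, 6.1]
```

Seated: 6 N of contact at the same height as when I gripped it. Open and retreat.

```bash
python3 -m creep '[[0,0,0,0],[0,0,0,0],[0,0,0,0],[0,0,0,0],[0,0,0,0],[0,0,0,0]]' 0.6|grep -E "time|ee_pos|contact|width"; python3 -m creep '[[0,0,20,0],[0,0,35,0],[0,0,35,0],[0,0,35,0],[0,0,10,0],[0,0,0,0]]'|grep -E "time|ee_pos|contact"; python3 - <<'E'
from h import *
S=get_image("side")
print([(x[0].tolist(),int(x[1]),x[2].round(1).tolist()) for x in blobs(S,(0,120,70),(8,255,255),(340,60,440,220))[1]], [(x[0].tolist(),x[2].round(1).tolist()) for x in blobs(S,(18,120,90),(32,255,255),(370,135,400,190))[1]])
m,b=blobs(S,(84,140,90),(95,255,255),(300,224,350,252),100);print([x[0].tolist() for x in b])
E
```

```text
time: 27.47
ee_pos: [0.3512, 0.2929, 0.117]
contact_force: [-0.5, 0.7, -0.5]
width: 0.0561
time: 27.97
ee_pos: [0.3535, 0.2942, 0.2559]
contact_force: [0.3, -0.2, -0.1]
[([378, 101, 19, 29], 255, [387.4, 115.5])] [([378, 143, 17, 30], [385.9, 160.4])]
[[310, 227, 37, 22]]
```

```bash
python3 -m creep '[[20,-15,0,6.5],[24,-18,0,6.5],[24,-19,0,6.5],[24,-19,0,6.5],[24,-19,0,6.5],[24,-19,0,6.5],[24,-19,0,6.5],[24,-19,0,6],[24,-19,0,0],[16,-13,0,0],[0,0,0,0],[0,0,0,0]]' 0.35; python3 - <<'E'
from h import *
for i in range(4): get_image("side")
s=read_state();q=s["tool_rot"];print(s["ee_pos"],"need",(np.array([.581,.1143,.099])-s["ee_pos"])*1000,"yaw y",np.degrees(np.arctan2(q[1]**2-q[0]**2,2*q[0]*q[1])))
E
```

```text
time: 29.02
ee_pos: [0.5778, 0.1131, 0.2484]
tool_rot: [0.022, 1.0, -0.0, -0.003]
contact_force: [0.6, 0.7, -0.1]
width: 0.0328
grip_force: 0.0
[0.5779 0.1149 0.2513] need [   3.1415   -0.5901 -152.252 ] yaw y 87.63039727554434
```

```bash
python3 -m creep '[[1,-0.5,-30,0],[1,0,-30,0],[0,0,-30,0],[0,0,-25,0],[0,0,-10,0],[0,0,0,0],[0,0,0,0]]'|grep -E "ee_pos|contact"; python3 - <<'E'
from h import *
get_image("side");get_image("side");p=read_state()["ee_pos"];print(p,(np.array([.581,.1143,.099])-p)*1000)
E
```

```text
ee_pos: [0.5811, 0.114, 0.1277]
contact_force: [0.5, -0.1, 0.4]
[0.5829 0.1138 0.1297] [ -1.9001   0.4646 -30.6526]
```

```bash
python3 -m creep '[[-1,0.4,-12,0],[-1,0,-12,0],[0,0,-6,0],[0,0,0,0],[0,0,0,0]]'|grep -E "ee_pos|contact"; python3 -m creep '[[0,0,0,0],[0,0,0,0],[0,0,0,0],[0,0,0,0],[0,0,0,0],[0,0,0,0]]' 0.0 15
```

```text
ee_pos: [0.5784, 0.1137, 0.0961]
contact_force: [0.1, 0.7, -0.3]
time: 30.82
ee_pos: [0.5797, 0.1139, 0.0976]
tool_rot: [0.021, 1.0, 0.0, 0.001]
contact_force: [0.2, -0.8, 1.4]
width: 0.0115
grip_force: 15.0
```

Gripped. Slide shut, 85 mm along -y.

```bash
python3 -m creep '[[-0.4,-10,0,0],[-0.5,-12,0,0],[-0.5,-12,0,0],[-0.5,-12,0,0],[-0.5,-12,0,0],[-0.5,-12,0,0],[-0.3,-7,0,0],[0,0,0,0],[0,0,0,0]]'|grep -E "time|ee_pos|contact"; python3 -m creep '[[-0.2,-4,0,0],[-0.1,-3,0,0],[0,0,0,0],[0,0,0,0]]'|grep -E "ee_pos|contact"; python3 -m creep '[[0,-2,0,0],[0,-1.5,0,0],[0,0,0,0],[0,0,0,0]]'|grep -E "ee_pos|contact"
```

```text
time: 31.57
ee_pos: [0.5759, 0.0343, 0.0976]
contact_force: [-1.7, -1.7, 5.0]
ee_pos: [0.5757, 0.0293, 0.0976]
contact_force: [-0.9, 2.0, 5.0]
ee_pos: [0.5757, 0.0292, 0.0976]
contact_force: [-1.3, 9.7, 5.9]
```

```bash
python3 -m creep '[[0,3,0,0],[0,0,0,0],[0,0,0,0],[0,0,0,0],[0,0,0,0],[0,0,0,0],[0,0,0,0]]' 0.4|grep -E "time|ee_pos|contact|width"; python3 -m creep '[[0,0,20,0],[0,0,35,0],[0,0,35,0],[-25,0,20,0],[-35,0,0,0],[-35,0,0,0],[-35,0,0,0],[-35,0,0,0],[0,0,0,0],[0,0,0,0]]'|grep -E "time|ee_pos"; python3 - <<'E'
from h import *
for n,r in(("side",(195,215,300,300)),("top",(340,140,410,200))):
    I=get_image(n);print(n,[(x[0].tolist(),x[2].round(1).tolist()) for x in blobs(I,(5,150,120),(18,255,255),r,40)[1]])
S=get_image("side")
print([(x[0].tolist(),int(x[1]),x[2].round(1).tolist()) for x in blobs(S,(0,120,70),(8,255,255),(200,60,440,300))[1]])
m,b=blobs(S,(84,140,90),(95,255,255),(300,224,350,252),100);print([x[0].tolist() for x in b])
cv2.imwrite("pics/end.png",S[:,:,::-1])
E
```

```text
time: 32.82
ee_pos: [0.5756, 0.029, 0.097]
contact_force: [0.1, -0.9, 0.2]
width: 0.0375
time: 33.65
ee_pos: [0.4096, 0.0294, 0.2072]
side [([211, 225, 51, 38], [236.5, 244.2])]
top [([361, 150, 35, 39], [377.8, 170.1])]
[([378, 101, 19, 29], 259, [387.2, 115.8]), ([264, 164, 11, 6], 21, [268.2, 166.1]), ([253, 169, 8, 8], 21, [255.6, 173.2]), ([233, 179, 10, 11], 32, [238.5, 184.7]), ([244, 178, 8, 8], 22, [246.5, 181.5]), ([279, 279, 7, 6], 27, [281.7, 281.6])]
[[310, 227, 37, 22]]
```

```bash
python3 -c '
from workcell import *
print(hand_in())'
```

```text
the job is handed in; nothing more can be done
None
```

I handed the job in at about 34 s: the guard was opened and is fully shut again, the switch turned to about 92° with its dot level with the green mark, and the red screwdriver is back in its hole; the turquoise look-alike fell against the console during my first approach, apparently by itself (I felt no contact), and I left it there.

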